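Free a sagging gate bolt and hold the reagent store ajar

ROBOT

A 7-joint arm with a two-finger parallel gripper is mounted at the origin on a cart in front of the work surface, level with it; the furniture and walls round the work are solid. World frame = base frame: x ahead of the robot, y to its left, z up, the work surface at z = 0. Lengths are in m, angles in rad, forces in N, time in s.
With the tool pointing down it reaches from about 0.425 to 1.025 m from the base axis. Payload 9.4 kg.
Tool frame: the origin (TCP) lies at the very end of the fingers, on their centre line; the grasp point (between the pads) lies 19 mm behind it (robot.grip_depth is the distance from the TCP to the grasp point, in m); z points along the fingers, y is the line along which they close (so a half turn about z gives the same grasp; the last joint's range is limited). The gripper opens to 85 mm and grips with 20 to 120 N. Pads are 22 mm wide; open, the fingers measure 114 mm over their backs; the gripper's body (76 mm by 85 mm) begins 54 mm behind the grasp point. The pads swing forward as they close: fully open they stand 13 mm farther back than shut.
Start: joints at [-1.277, 0.599, -0.003, 1.599, 0.002, 0.943, -0.08], TCP at [0.263, 0.676, 0.231] pointing down, gripper open.
Joint ranges: [-2.57, 2.57], [-0.35, 1.97], [-1.29, 1.29], [0.11, 2.56], [-1.05, 4.19], [0.11, 1.86], [-2.63, 2.63]. Speed limits (rad/s): [2.22, 2.22, 3.01, 3.01, 3.14, 3.14, 3.14].

INTERFACE

Orientations are given as [roll, pitch, yaw] about the fixed x, y, z axes, in that order (R = Rz(yaw) Ry(pitch) Rx(roll)).
In Python, from workcell import sense, cams, order, spotter, robot gives the robot as it stands.
- The arm moves only by the shell command python3 -m pendant 'ROWS' [OPENING] [FORCE]. ROWS is JSON, a list of rows, each a list of 4 numbers: the shift along the world's x, y, z in cm, then the turn about the world's z in rad. In form: [[dx, dy, dz, roll], ...]. A call has 1 to 20 rows; each row shifts and turns the commanded pose from where the row before left it; what a row does not reach is not made up. A row lasts 1/10 s, in which the tool goes at most 50 mm and 8.59 degrees, less where a joint would pass 70% of its speed; a pose out of reach is approached as far as the arm can. A call is refused whole if a number of a shift passes 5 or a number of a turn 0.15, either way. A call with a gripper value outside its range is refused whole. OPENING is the closure, from -1 (fully open) to 1 (shut), set as the call begins (- or left out, the last holds). The fingers move at their own pace and stop on an object; FORCE is the grip in N (left out, the last holds). Time passes only in rows, so rows that do not move let the fingers close. It gives the time, the measured TCP pose, the force, the opening and the grip force at its end, in the units of the state.
- sense(): the state, without advancing time (a new reading comes with each control period).
- cams.grab_frame(name): name is "scene" or "top" or "wrist"; returns a dict with "color" (420x560x3 uint8, red, green, blue), "intrinsics" (3x3 intrinsics, pixels), "origin" and "attitude" of the camera in the world. Camera axes: x right, y down, z forward; pixel columns grow to the right and rows downward; lengths in m; the calibration is good to about 2 mm. A picture is of the moment at which its call begins. There is no depth.
- order.hand_in(): hands the job in; it is judged then, once.
Trained networks look in a picture, given as the dict that the camera call returned (one of the last four; its "shot" number tells which), for a name from the list of things; names that differ only in an ending like _2 or _b are one class to them, and where a whole thing is asked for, a point or a joint stands for the part that bears it (a point fixed in the world has none). Each returns a list of dicts, best first, with "conf" (0 to 1); they miss things now and then, are a little off and sometimes report something else, mostly with a low value. They report only what shows in the picture. A call takes as long as a camera call. They do not tell look-alikes from the thing itself.
- spotter.outline_of(picture, query): "mask" (420x560 bool, what is visible of it) and "point" ([column, row] in pixels, amid what is visible of it).
The state is a dict: "time_s": time; "joints": joint angles; "joint_velocities": joint speeds; "joint_torque": joint torques, N m; "eef_pos": TCP position; "tcp_rot": TCP orientation; "wrist_force": force on the tool from outside, world axes, zero at the start; "torque": the same for the moment, N m; "grip_width": finger opening in m; "gripper_force": force on a finger pad.
Only numpy, scipy, OpenCV 4.12 (cv2) and the standard library are available. Lean on these libraries where they do the work, as an engineer would, in place of code of your own. Each camera call takes 0.05 s, during which the arm holds its last target. There are 200 camera calls.

TASK

First slide the stacked petri dishes, without lifting or tipping them, out of the way of the reagent store's gate until they sit centred on the round blue parking mat. Then take the red handle of the gate's sagging bolt, lift it over the keeper's bent-up lip while drawing it right back, and with it swing the self-closing gate about 35 degrees open. Finish while still holding the handle, keeping the gate ajar and still; leave the timer, the bottle and the tube rack where they are.

Things in the scene. Friction and masses are not known exactly. Their poses are not given: they have to be found in the camera images.
- dishes_mid (a point): centre of a stack of two clear petri dishes with tan filling, loose, one piece, round, about 87 mm across, 31 mm high, 60 to 110 g; the point is half-way up, 15 mm above the bench. Too wide for most grippers: push it. It starts in front of the gate, in its way
- mat: flat round parking mat, 120 mm across, blue with a thin black rim and a small white dot at its centre, 1 mm thin (no step to climb); it lies to the left or to the right of the store. Origin at its centre on the bench
- store: fixed clear-sided cabinet, 276 mm wide, 110 deep, 117 high. Origin on the bench below the middle of the closed gate, which fills its front; own +x points into the store, -x out of the front to the robot, +y left. The steel keeper on its right front post: y -136 to -110 mm, reaching 39 mm out of the front, 119 mm high, with a lip bent up across the bolt's way
- hinge (a point): point on the gate's upright hinge axis at bench height: (0, 105, 0) mm in the store's frame, the gate's left end. The gate is 205 mm wide, 12 mm thick, its top 114 mm above the bench (its bolt guides 118 mm). The point's axes turn with the gate: those of the store when shut
- gate (a joint): swing of the gate in rad: 0 closed, grows as its free right end swings out towards the robot, up to 1.2. A spring shuts it (0.1 N m when closed, 0.25 N m more per rad). It cannot open before the bolt is out of the keeper
- bolt: the gate's bolt, about 160 g. Origin: middle of its upright round red handle, 18 mm across, 40 high, free all round, pinched from above; at (-26, -45, 146) mm in the store's frame when home and sagging, so 150 mm from the hinge along the gate. Axes parallel to the gate's; +y is the way it is drawn back. Its rod lies 58 mm lower; a toe on its nose, 82 mm to -y, hooks behind the keeper's lip
- bolt_slide (a joint): how far the bolt is drawn back along the gate towards the hinge, in m: 0 home (starts at 0 to 0.005), 0.036 right back at its stop. Sagging, it is caught by the lip at about 0.007; raised over 10 mm it passes, and is behind the lip from 0.020; the gate can swing from about 0.024. About 1 N of friction; it stays where it is left
- bolt_lift (a joint): how far the bolt is raised in its slotted guides, in m: 0 sagging by its own weight, 0.020 at the top of the guides; at least 0.010 is needed to pass the lip, 0.015 is comfortable. Once behind the lip it may sag again
- timer: small flat grey-white timer, 66x66x15 mm, loose, at the side of the store where the mat is not; origin under its centre; to be left alone
- bottle: clear lab bottle with a blue cap, 70 mm across, 142 mm high, loose, left of the store; origin under its centre; to be left alone
- rack: white tube rack, 46x126x35 mm, loose, right of the store; origin under its centre; to be left alone
Not all that is in view belongs to the job. There is more than one size of the part that bears dishes_mid; the job needs the largest.

How it is judged:
By the outcome, as a careful person would: the job done as asked, in the order asked, and still so for the second after the job is handed in, while the arm keeps its last pose, push and grip.
It also fails if it takes over 56 s, if anything falls off the work surface, if the arm or the gripper's body presses on something with over 40 N, if the wrist force passes 120 N, or if a joint passes its speed limit or range.

## Working session

There is one attempt and no reset: what is moved stays moved. The work goes in short steps, Python scripts to look and compute and a shell command to move; the robot and the scene stay as the last step left them, time stands still between calls to the robot, and variables do not carry over. Pictures are saved under pics/ and viewed, at most 10 in all, crops included, and the job is handed in when it is done.

```bash
mkdir -p pics; cat > h.py <<'E'
import numpy as np, cv2
from workcell import sense, cams, order, spotter, robot
from scipy.spatial.transform import Rotation as Ro
def rot(p):
    a=np.array(p['attitude'],float)
    if a.shape==(3,3): return a
    return Ro.from_euler('xyz',a).as_matrix() if a.size==3 else Ro.from_quat(a).as_matrix()
def ray(p,uv):
    d=np.linalg.inv(np.array(p['intrinsics']))@np.array([uv[0],uv[1],1.]); return np.array(p['origin']),rot(p)@d
def atz(p,uv,z):
    o,d=ray(p,uv); return o+d*(z-o[2])/d[2]
def proj(p,X):
    c=np.array(p['intrinsics'])@(rot(p).T@(np.array(X)-np.array(p['origin']))); return c[:2]/c[2]
def save(p,n,s=1): cv2.imwrite('pics/'+n,cv2.resize(p['color'][...,::-1],None,fx=s,fy=s))
E
python3 - <<'E'
from h import *
t=cams.grab_frame('top'); s=cams.grab_frame('scene')
print(t['attitude'],t['origin'],s['origin'])
im=np.vstack([t['color'],s['color']]); 
cv2.imwrite('pics/top.png',cv2.resize(t['color'][...,::-1],(800,600))); cv2.imwrite('pics/scene.png',cv2.resize(s['color'][...,::-1],(800,600)))
for p,nm in((t,'top'),(s,'scene')):
  for q in['dishes_mid','mat','store','gate','bolt','timer','bottle','rack']:
    for r in spotter.outline_of(p,q)[:3]:
      m=r['mask']; ys,xs=np.nonzero(m)
      print(nm,q,round(r['conf'],2),np.round(r['point']),xs.min(),xs.max(),ys.min(),ys.max(),m.sum(),np.round(atz(p,r['point'],0),3)[:2])
print(sense())
E
```

```text
[-3.06615514  0.01325355 -1.56385864] [ 0.46228828 -0.02048365  1.23888454] [-0.10786082 -0.89848576  0.95814806]
top dishes_mid 0.82 [284. 279.] 272 294 266 288 404 [ 0.367 -0.037]
top dishes_mid 0.82 [233. 261.] 219 240 250 271 375 [0.423 0.125]
top dishes_mid 0.61 [276. 232.] 261 289 220 249 697 [ 0.516 -0.013]
top mat 0.56 [363. 241.] 345 381 224 261 1098 [ 0.489 -0.287]
top mat 0.39 [167. 247.] 154 179 231 256 435 [0.464 0.335]
top mat 0.24 [276. 197.] 244 304 191 200 160 [ 0.628 -0.011]
top store 0.73 [262. 179.] 212 308 153 201 4137 [0.684 0.036]
top gate 0.74 [264. 192.] 226 304 185 201 816 [0.645 0.027]
top bolt 0.7 [272. 199.] 244 291 192 200 147 [0.622 0.003]
top timer 0.97 [168. 245.] 154 179 231 256 447 [0.472 0.333]
top bottle 0.69 [164. 182.] 148 181 170 196 677 [0.673 0.351]
top rack 0.56 [375. 179.] 353 396 170 191 690 [ 0.687 -0.327]
scene dishes_mid 0.76 [271. 238.] 257 287 227 253 625 [0.522 0.015]
scene dishes_mid 0.72 [242. 267.] 228 252 254 275 407 [ 0.38  -0.039]
scene dishes_mid 0.54 [224. 226.] 214 235 221 237 299 [0.433 0.15 ]
scene mat 0.96 [328. 304.] 303
[... 451 characters left out ...]
669985,  0.59929619, -0.00251082,  1.59936301,  0.00180248,
        0.94288108, -0.07976036]), 'joint_velocities': array([-1.48532938e-03, -2.14744009e-03, -9.51126559e-04,  1.34616379e-04,
        9.05086256e-05,  1.25568274e-03, -1.25019422e-04]), 'joint_torque': array([-6.56098860e-05, -7.76206255e+01,  1.56409722e+00, -2.58388352e+01,
        1.25675122e-02,  2.06520555e-03,  8.04583834e-06]), 'eef_pos': array([0.2627182 , 0.67575405, 0.23129057]), 'tcp_rot': array([3.14153487e+00, 3.79853760e-05, 2.77086789e+00]), 'wrist_force': array([-0.42231621, -0.16244565, -0.30875089]), 'torque': array([-0.02586607, -0.06544344,  0.00083362]), 'gripper_force': 0.0, 'grip_width': 0.085365400581985}
```

View pics/top.png

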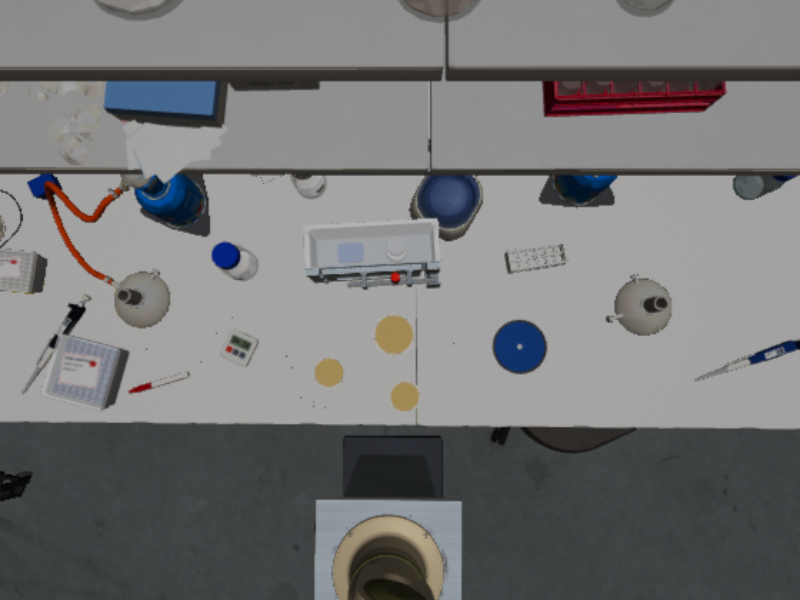

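View pics/scene.png

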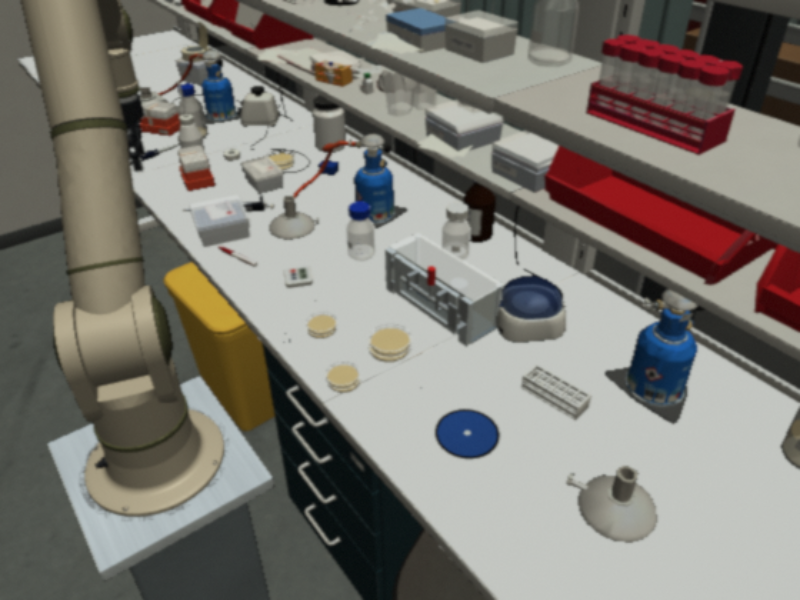

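The top view shows the large dish stack at about (394,334) of the 800x600 picture, with the small ones at (329,372) and (404,396). The blue mat with its white dot is at (520,346) and the red handle at (395,278) on the store front. The scene view agrees, and the timer, bottle and rack are well clear. Next I'll measure the positions more finely.

```bash
python3 - <<'E'
from h import *
t=cams.grab_frame('top'); s=cams.grab_frame('scene')
def cen(p,f,box):
    c=p['color'].astype(int); m=f(c[...,0],c[...,1],c[...,2])
    b=np.zeros_like(m); b[box[1]:box[3],box[0]:box[2]]=1; m&=b
    ys,xs=np.nonzero(m); return np.array([xs.mean(),ys.mean()]),m.sum()
def tri(a,b):
    (o1,d1),(o2,d2)=a,b; d1/=np.linalg.norm(d1);d2/=np.linalg.norm(d2)
    x=np.linalg.lstsq(np.c_[d1,-d2],o2-o1,rcond=None)[0]; P,Q=o1+x[0]*d1,o2+x[1]*d2; return (P+Q)/2,np.linalg.norm(P-Q)
red=lambda r,g,b:(r>110)&(g<70)&(b<70)
blue=lambda r,g,b:(b>80)&(r<80)&(b>r+50)
tan=lambda r,g,b:(r>150)&(b<r-50)
# handle
ut,n1=cen(t,red,(262,182,292,206)); us,n2=cen(s,red,(290,175,315,205)); print('handle',ut,n1,us,n2,tri(ray(t,ut),ray(s,us)), atz(t,ut,.16))
for p,b in((t,(335,215,390,270)),(s,(295,280,355,325))):
    u,n=cen(p,blue,b); print('mat',u,n,atz(p,u,0))
for p,b in((t,(255,212,297,255)),(s,(250,222,295,258))):
    u,n=cen(p,tan,b); print('dish',u,n,atz(p,u,.02),atz(p,u,.028), 'diam', 2*np.sqrt(n/np.pi)*1.21/p['intrinsics'][0][0])
x0,y0=205,145
cv2.imwrite('pics/st.png',cv2.resize(t['color'][y0:y0+65,x0:x0+110,::-1],None,fx=7,fy=7,interpolation=cv2.INTER_CUBIC))
E
```

```text
handle [276.21428571 193.57142857] 28 [301.5 188.2] 10 (array([ 0.61607002, -0.01258006,  0.16182689]), np.float64(0.001239585552894287)) [ 0.61581435 -0.01221512  0.16      ]
mat [363.3441911  242.37350706] 921 [ 0.48451544 -0.28737342  0.        ]
mat [326.6001994  303.07976072] 1003 [ 4.85149459e-01 -2.88923764e-01  1.11022302e-16]
dish [275.29906542 233.74579439] 535 [ 0.50922697 -0.00909835  0.02      ] [ 0.50891889 -0.00917308  0.028     ] diam 0.08093502157145242
dish [272.64238411 237.26821192] 302 [ 0.51321425 -0.00612554  0.02      ] [ 0.50791807 -0.01373508  0.028     ] diam 0.050362631737982985
```

View pics/st.png

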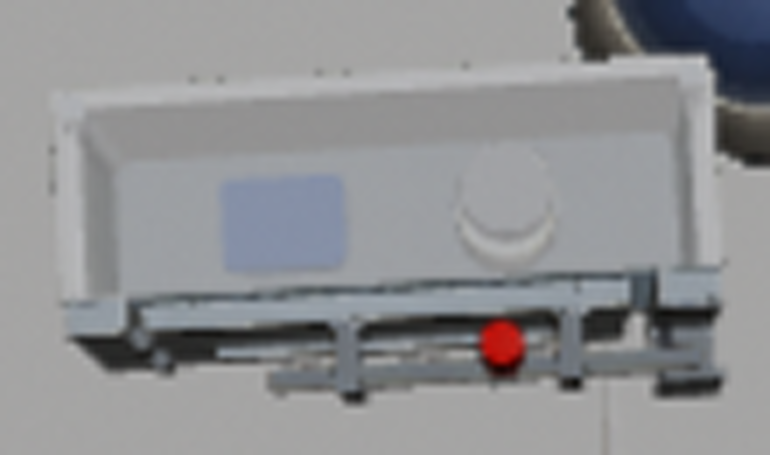

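```bash
python3 -m pendant '[[1.58,-3.79,0,-0.08],[1.58,-3.79,0,-0.08],[1.58,-3.79,0,-0.08],[1.58,-3.79,0,-0.08],[1.58,-3.79,0,-0.08],[1.58,-3.79,0,-0.08],[1.58,-3.79,0,-0.08],[1.58,-3.79,0,-0.08],[1.58,-3.79,0,-0.08],[1.58,-3.79,0,-0.08],[1.58,-3.79,0,-0.08],[1.58,-3.79,0,-0.08],[1.58,-3.79,0,-0.08],[1.58,-3.79,0,-0.08],[1.58,-3.79,0,-0.08],[1.58,-3.79,0,-0.08],[0,0,0,0],[0,0,0,0]]' -0.15 40
```

```text
time_s: 2.8
eef_pos: [0.5157, 0.0686, 0.2313]
tcp_rot: [3.141, -0.0, 1.489]
wrist_force: [-0.5, 0.5, -0.6]
grip_width: 0.0493
gripper_force: 0.0
```

```bash
python3 - <<'E'
from h import *
s=cams.grab_frame('top')
cr=lambda a,b:atz(s,(205+a/7,145+b/7),.117)
L,R=cr(55,95),cr(710,60); print(L,R,np.linalg.norm(L-R),np.arctan2(-(L-R)[0],(L-R)[1]))
L,R=cr(65,335),cr(722,300); print(L,R,np.linalg.norm(L-R),np.arctan2(-(L-R)[0],(L-R)[1]))
w=cams.grab_frame('wrist'); save(w,'w1.png')
st=sense();print(st['eef_pos'],st['tcp_rot'],st['grip_width'])
print(proj(w,[.5085,-.0095,.03]),[ (np.round(r['point']),round(r['conf'],2),np.round(atz(w,r['point'],.03),3)) for r in spotter.outline_of(w,'dishes_mid')])
E
```

```text
[0.72414674 0.17404195 0.117     ] [ 0.73999873 -0.09927863  0.117     ] 0.2737798858848151 0.05793289669394781
[0.62311566 0.16799308 0.117     ] [ 0.63909039 -0.10430354  0.117     ] 0.27276481725822066 0.058599504613447
[0.51515901 0.0703817  0.23121406] [-3.14118082e+00 -4.61713758e-04  1.49265911e+00] 0.04906712321448042
[276.58467942 242.96901842] [(array([178., 263.]), 0.85, array([ 0.382, -0.027,  0.03 ])), (array([277., 237.]), 0.62, array([ 0.51 , -0.001,  0.03 ])), (array([192., 130.]), 0.61, array([0.427, 0.132, 0.03 ]))]
```

View pics/w1.png

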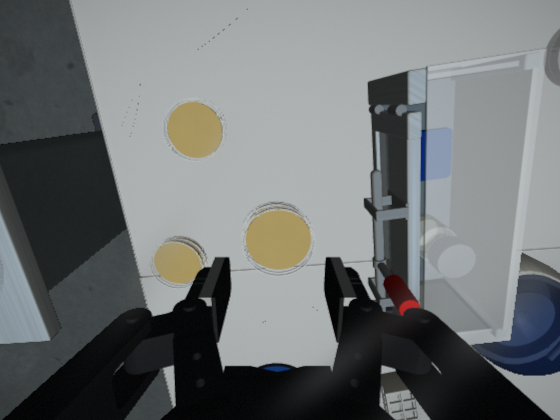

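The wrist view shows the large stack at (278,238), straight ahead of the fingers, and the small ones at (195,129) and (180,260), clear of the path. I'll descend behind the stack and push.

```bash
python3 -m pendant '[[0,0.2,-3,0],[0,0.2,-3,0],[0,0,-3,0],[0,0,-3,0],[0,0,-3,0],[0,0,-3,0],[0,0,-2.3,0],[0,0,-1,0],[0,0,-1,0],[0,0,0,0],[0,-1,0,0],[0,-1,0,0]]'
```

```text
time_s: 4.15
eef_pos: [0.516, 0.0528, 0.0092]
tcp_rot: [3.14, -0.0, 1.491]
wrist_force: [0.3, -0.9, 0.4]
grip_width: 0.0489
gripper_force: 0.0
```

```bash
python3 -m pendant '[[-0.1,-1,0,0],[-0.1,-1,0,0],[-0.1,-1,0,0],[-0.1,-1.2,0,0],[-0.1,-1.2,0,0],[-0.1,-1.2,0,0],[-0.1,-1.2,0,0],[-0.1,-1.2,0,0],[-0.1,-1.2,0,0],[-0.1,-1.2,0,0],[-0.1,-1.2,0,0],[-0.1,-1.2,0,0],[-0.1,-1.2,0,0],[-0.1,-1.2,0,0],[-0.1,-1.2,0,0],[-0.1,-1.2,0,0],[-0.1,-1.0,0,0],[-0.1,-0.7,0,0],[0,-0.4,0,0],[0,0,0,0]]'
```

```text
time_s: 6.15
eef_pos: [0.4975, -0.1543, 0.0083]
tcp_rot: [3.141, 0.0, 1.49]
wrist_force: [-0.2, -0.0, 0.4]
grip_width: 0.0492
gripper_force: 0.0
```

```bash
cat > m.py <<'E'
from h import *
import sys
t=cams.grab_frame('top'); s=cams.grab_frame('scene')
for p in(t,s):
  for q,z in(('dishes_mid',.015),('mat',0)):
    for r in spotter.outline_of(p,q)[:4]:
      m=r['mask'].astype(np.uint8); ys,xs=np.nonzero(m)
      (cx,cy),rad=cv2.minEnclosingCircle(np.c_[xs,ys].astype(np.float32))
      print(q,round(r['conf'],2),m.sum(),np.round(atz(p,(cx,cy),z),4)[:2],np.round(atz(p,(xs.mean(),ys.mean()),z),4)[:2])
cv2.imwrite('pics/'+sys.argv[1],np.hstack([cv2.resize(p['color'][b[1]:b[1]+90,b[0]:b[0]+90,::-1],(400,400),interpolation=cv2.INTER_CUBIC) for p,b in((t,(310,195)),(s,(280,250)))]))
E
python3 m.py p1.png
```

```text
dishes_mid 0.91 373 [0.4236 0.1332] [0.4243 0.1323]
dishes_mid 0.54 194 [ 0.3765 -0.0261] [ 0.3775 -0.0184]
mat 0.77 260 [ 0.5096 -0.3165] [ 0.5087 -0.3166]
mat 0.16 957 [0.6402 0.0265] [0.6416 0.029 ]
dishes_mid 0.94 726 [ 0.4874 -0.2039] [ 0.489  -0.2034]
dishes_mid 0.88 273 [0.4241 0.1292] [0.4224 0.1264]
dishes_mid 0.83 377 [ 0.3733 -0.0419] [ 0.3739 -0.0406]
mat 0.57 1142 [ 0.4852 -0.2865] [ 0.4841 -0.2908]
```

View pics/p1.png

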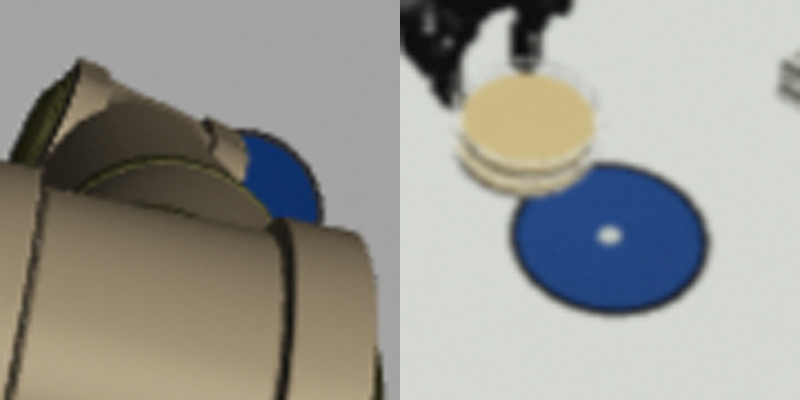

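The scene crop shows the stack upright and nested against the fingers at about (528,130), touching the mat edge, with the dot at (609,236). The top view is blocked by the arm. I'll push most of the rest and check with the wrist camera.

```bash
python3 -m pendant '[[-0.1,-1,0,0],[-0.1,-1.2,0,0],[-0.1,-1.2,0,0],[-0.1,-1.2,0,0],[-0.1,-1.2,0,0],[-0.1,-1,0,0],[0,-0.6,0,0],[0,-0.3,0,0],[0,0,0,0]]'
python3 - <<'E'
from h import *
w=cams.grab_frame('wrist'); s=cams.grab_frame('scene'); st=sense(); print(st['eef_pos'],st['tcp_rot'])
im=np.hstack([cv2.resize(w['color'],(400,300)),cv2.resize(s['color'][240:330,280:400],(400,300),interpolation=cv2.INTER_CUBIC)]); cv2.imwrite('pics/p2.png',im[...,::-1])
for p in(w,s):
  for q,z in(('dishes_mid',.015),('mat',0)):
    for r in spotter.outline_of(p,q)[:4]:
      m=r['mask'].astype(np.uint8); ys,xs=np.nonzero(m)
      (cx,cy),rad=cv2.minEnclosingCircle(np.c_[xs,ys].astype(np.float32))
      print(q,round(r['conf'],2),m.sum(),np.round([cx,cy,rad]),np.round(atz(p,(cx,cy),z),4)[:2],np.round(atz(p,(xs.mean(),ys.mean()),z),4)[:2])
E
```

```text
time_s: 7.35
eef_pos: [0.4916, -0.231, 0.0083]
tcp_rot: [3.141, 0.0, 1.49]
wrist_force: [0.5, 0.8, 0.5]
grip_width: 0.0492
gripper_force: 0.0
[ 0.49162695 -0.23023374  0.00825281] [-3.14158544e+00 -2.39460676e-04  1.49132741e+00]
dishes_mid 0.85 10182 [278. 327.  69.] [ 0.4892 -0.2627] [ 0.4892 -0.2589]
mat 0.62 1015 [278. 273.  47.] [ 0.4911 -0.2384] [ 0.4923 -0.2342]
dishes_mid 0.77 904 [324. 296.  18.] [ 0.4864 -0.2759] [ 0.485 -0.278]
dishes_mid 0.61 373 [239. 264.  12.] [ 0.3721 -0.0395] [ 0.3723 -0.0396]
dishes_mid 0.55 492 [326. 304.  23.] [ 0.4736 -0.3007] [ 0.4672 -0.3234]
dishes_mid 0.54 260 [224. 228.  10.] [0.4204 0.1251] [0.4195 0.1265]
mat 0.93 444 [326. 303.  23.] [ 0.4851 -0.2886] [ 0.4737 -0.3138]
```

View pics/p2.png

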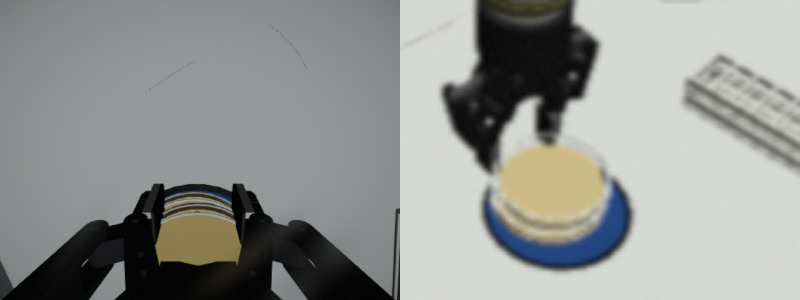

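The stack is on the mat and centred between the fingers, about 11 mm short of the dot. I'll push the last bit, then back off and raise.

```bash
python3 -m pendant '[[-0.1,-0.5,0,0],[-0.1,-0.4,0,0],[0,-0.2,0,0],[0,0,0,0],[0,0,0,0],[0,1,0,0],[0,2,0,0],[0,3,0,0],[0,3,3,0],[0,4,4,0],[0,4,4,0],[0,4,4,0],[0,4,3,0],[0,4,0,0]]' -0.3
sed -i 's/(310,195)),(s,(280,250))/(320,200)),(s,(280,250))/' m.py; python3 m.py p3.png
```

```text
time_s: 9.05
eef_pos: [0.4905, 0.0369, 0.1778]
tcp_rot: [3.136, -0.002, 1.491]
wrist_force: [1.3, -0.3, -0.4]
grip_width: 0.0551
gripper_force: 0.0
dishes_mid 0.71 370 [ 0.3735 -0.0339] [ 0.3741 -0.0339]
mat 0.66 415 [ 0.4863 -0.2866] [ 0.4887 -0.2798]
dishes_mid 0.97 435 [ 0.3732 -0.0394] [ 0.3737 -0.0388]
dishes_mid 0.85 915 [ 0.4838 -0.2869] [ 0.4822 -0.2876]
dishes_mid 0.85 311 [0.4232 0.1278] [0.4214 0.1251]
mat 0.93 441 [ 0.4829 -0.2891] [ 0.4714 -0.3092]
```

View pics/p3.png

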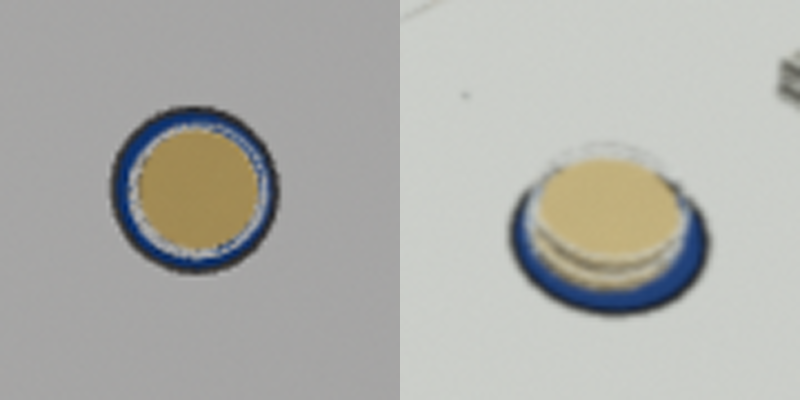

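The stack sits centred on the mat, to within about 3 mm allowing for parallax: mat at (195,189) and filling at (199,187) in the top crop. Next I'll go above the handle.

```bash
python3 -m pendant '[[0.5,-0.5,2,0.07],[1.5,-0.6,2,0.07],[1.5,-0.6,1,0],[1.5,-0.6,0,0],[1.5,-0.6,0,0],[1.5,-0.6,0,0],[1.5,-0.6,0,0],[0,0,0,0],[0,0,0,0]]' -0.3
python3 - <<'E'
from h import *
w=cams.grab_frame('wrist');t=cams.grab_frame('top'); st=sense(); print(st['eef_pos'],st['tcp_rot'])
for p in (w,t):
  c=p['color'].astype(int); m=((c[...,0]>90)&(c[...,1]<60)&(c[...,2]<60)).astype(np.uint8)
  n,l,sta,ce=cv2.connectedComponentsWithStats(m)
  for i in range(1,n):
    if sta[i,4]>15: print(sta[i],ce[i],atz(p,ce[i],.166))
  print('exp',proj(p,[.616,-.012,.166]))
save(w,'w2.png')
E
```

```text
time_s: 10.25
eef_pos: [0.5837, -0.008, 0.2236]
tcp_rot: [-3.14, 0.0, 1.628]
wrist_force: [0.7, -0.6, -0.1]
grip_width: 0.0554
gripper_force: 0.0
[ 0.58349018 -0.00713553  0.22395821] [-3.14024654e+00 -7.91363062e-05  1.62969700e+00]
[310 225  25  22 403] [321.98263027 235.36228288] [ 0.61577537 -0.01241775  0.166     ]
exp [322.35865243 234.84019365]
[388  57 120  13 483] [442.63146998  65.09109731] [ 0.98325954 -0.48017115  0.166     ]
[386  70 111   7 304] [438.49671053  73.22368421] [ 0.95953169 -0.46796643  0.166     ]
[467  77  25   2  30] [477.5  77.2] [ 0.94806394 -0.57688213  0.166     ]
[382  78  84   4  96] [423.75        79.05208333] [ 0.94253604 -0.42619716  0.166     ]
[ 32 127  48  28 240] [ 55.04166667 142.30416667] [0.75756125 0.61255684 0.166     ]
[ 36 144  38  51 219] [ 51.43378995 172.12785388] [0.67238944 0.61853917 0.166     ]
[ 91 268  15   7  47] [ 98.42553191 271.34042553] [0.39722717 0.47463185 0.166     ]
exp [276.12249464 193.19884314]
```

View pics/w2.png

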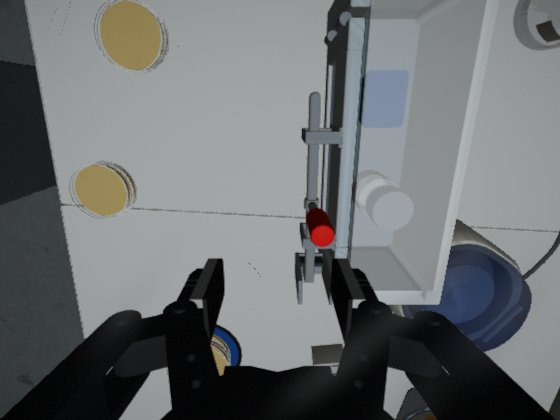

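The wrist view puts the handle top at (322,235), within a pixel of the triangulated (0.616, -0.012, 0.166). I'll descend over it and close.

```bash
python3 -m pendant '[[1.6,-0.25,0,0],[1.65,-0.25,0,0],[0,0,0,0],[0,0,0,0],[0,0,-2,0],[0,0,-2,0],[0,0,-2,0],[0,0,-1.5,0],[0,0,-1,0],[0,0,-0.5,0],[0,0,-0.4,0],[0,0,0,0]]' -0.3 && python3 -m pendant '[[0,0,0,0],[0,0,0,0],[0,0,0,0],[0,0,0,0],[0,0,0,0],[0,0,0,0],[0,0,0,0],[0,0,0,0]]' 1 40
```

```text
time_s: 11.55
eef_pos: [0.6169, -0.0116, 0.1304]
tcp_rot: [-3.142, 0.0, 1.631]
wrist_force: [0.2, 0.7, -0.0]
grip_width: 0.0559
gripper_force: 0.0
time_s: 12.35
eef_pos: [0.6168, -0.0117, 0.1309]
tcp_rot: [3.142, -0.0, 1.631]
wrist_force: [-2.3, 0.5, 5.4]
grip_width: 0.0168
gripper_force: 38.9
```

```bash
python3 -m pendant '[[0,0,0.4,0],[0,0,0.4,0],[0,0,0.4,0],[0,0,0.3,0],[0,0,0,0],[0,0,0,0]]' && python3 -m pendant '[[-0.02,0.4,0,0],[-0.02,0.4,0,0],[-0.02,0.4,0,0],[-0.02,0.4,0,0],[-0.03,0.4,0,0],[-0.03,0.4,0,0],[-0.02,0.4,0,0],[-0.02,0.3,0,0],[0,0.2,0,0],[0,0,0,0],[0,0,0,0]]'
```

```text
time_s: 12.95
eef_pos: [0.6168, -0.0116, 0.1453]
tcp_rot: [-3.141, 0.0, 1.631]
wrist_force: [-2.2, -0.4, -2.4]
grip_width: 0.0173
gripper_force: 39.0
time_s: 14.05
eef_pos: [0.6148, 0.0221, 0.1452]
tcp_rot: [-3.141, -0.001, 1.631]
wrist_force: [-5.2, 1.1, -1.8]
grip_width: 0.0168
gripper_force: 39.1
```

```bash
python3 -m pendant '[[-0.02,0.15,0,0],[-0.02,0.15,0,0],[0,0,0,0],[0,0,0,0]]'
```

```text
time_s: 14.45
eef_pos: [0.6146, 0.0235, 0.1453]
tcp_rot: [-3.141, 0.001, 1.63]
wrist_force: [-6.2, -3.2, -1.4]
grip_width: 0.0168
gripper_force: 39.0
```

```bash
python3 - <<'E'
from h import *
w=cams.grab_frame('wrist'); save(w,'w3.png'); print(sense()['eef_pos'],sense()['wrist_force'])
E
```

```text
[0.61463958 0.0234459  0.14528641] [-5.39756523 -3.49348704 -1.66504401]
```

View pics/w3.png

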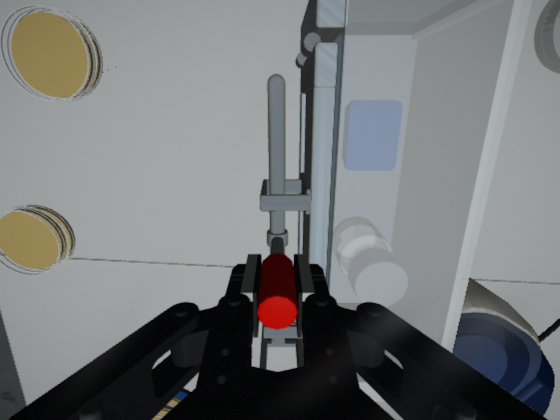

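The bolt is against its stop: it has travelled 35 mm, the force has risen to -3.5 N, and the rod sticks out beyond the left guide. Now I'll work out the swing arc.

```bash
python3 - <<'E'
import numpy as np
th=np.linspace(0,np.radians(35.5),13)
P=np.array([[np.cos(a)*-.026+np.sin(a)*.114,np.sin(a)*-.026-np.cos(a)*.114] for a in .058-th])
print(np.round(np.diff(P,axis=0)*100,2).tolist(),th[1],P+[.634,.1388])
E
```

```text
[[-0.59, 0.12], [-0.59, 0.15], [-0.58, 0.18], [-0.57, 0.21], [-0.56, 0.23], [-0.54, 0.26], [-0.53, 0.29], [-0.51, 0.32], [-0.5, 0.34], [-0.48, 0.37], [-0.46, 0.39], [-0.44, 0.42]] 0.05163265703816558 [[0.61465201 0.02348454]
 [0.6087264  0.02463676]
 [0.60286815 0.02609327]
 [0.59709287 0.02785017]
 [0.59141597 0.0299028 ]
 [0.58585257 0.03224567]
 [0.58041749 0.03487255]
 [0.57512523 0.03777643]
 [0.5699899  0.04094957]
 [0.56502517 0.04438352]
 [0.56024428 0.04806911]
 [0.55565998 0.05199654]
 [0.55128448 0.05615533]]
```

```bash
python3 -m pendant '[[0,-0.1,0,0],[-0.59,0.12,0,-0.052],[-0.59,0.15,0,-0.052],[-0.58,0.18,0,-0.052],[-0.57,0.21,0,-0.052],[0,0,0,0],[0,0,0,0]]'
```

```text
time_s: 15.2
eef_pos: [0.5923, 0.0294, 0.1456]
tcp_rot: [3.14, 0.001, 1.424]
wrist_force: [-2.0, -4.4, -1.4]
grip_width: 0.0167
gripper_force: 39.3
```

```bash
python3 -m pendant '[[-0.56,0.23,0,-0.052],[-0.54,0.26,0,-0.052],[-0.53,0.29,0,-0.052],[-0.51,0.32,0,-0.052],[-0.5,0.34,0,-0.052],[-0.48,0.37,0,-0.052],[-0.46,0.39,0,-0.052],[-0.44,0.42,0,-0.052],[0,0,0,0],[0,0,0,0],[0,0,0,0],[0,0,0,0]]'
python3 - <<'E'
from h import *
t=cams.grab_frame('top'); s=cams.grab_frame('scene'); w=cams.grab_frame('wrist'); st=sense(); print(st['eef_pos'],st['tcp_rot'],st['wrist_force'],np.abs(st['joint_velocities']).max())
v=np.array(st['eef_pos'][:2])-[.634,.1388]; print('gate deg',np.degrees(.058-(np.arctan2(v[1],v[0])-np.arctan2(-.114,-.026))),np.linalg.norm(v),np.hypot(.026,.114))
cv2.imwrite('pics/f.png',np.hstack([cv2.resize(w['color'],(400,300)),cv2.resize(s['color'][150:270,220:380],(400,300),interpolation=cv2.INTER_CUBIC)])[...,::-1])
for q in['timer','bottle','rack']:
  for r in spotter.outline_of(s,q)[:1]: print(q,r['point'])
E
```

```text
time_s: 16.4
eef_pos: [0.5515, 0.0555, 0.1453]
tcp_rot: [3.141, 0.001, 1.007]
wrist_force: [-3.8, -5.1, -1.5]
grip_width: 0.0171
gripper_force: 39.4
[0.55148268 0.05547877 0.14532542] [3.14124309e+00 5.57017234e-04 1.00747705e+00] [-4.56442537 -5.80160582 -1.84696163] 0.002012472169815724
gate deg 35.197707333817384 0.11726693718065131 0.11692732785794774
timer [206.7, 194.3]
bottle [248.7, 160.2]
rack [387.3, 273.6]
```

View pics/f.png

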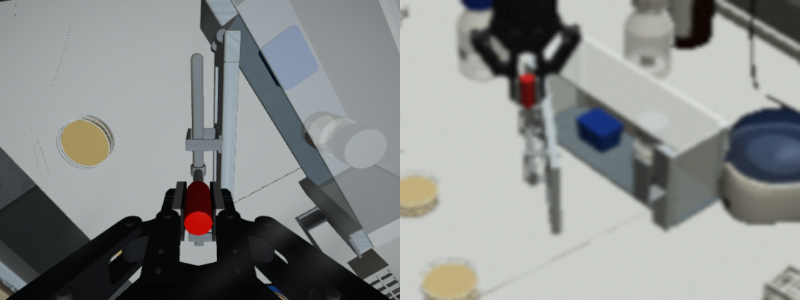

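The gate stands open, parallel to the gripper and about 35° from the store front. The handle is still held and the arm is still, so I'm handing in.

```bash
python3 -c "
from workcell import order
print(order.hand_in())"
```

```text
the job is handed in; nothing more can be done
None
```

I handed the job in with the dishes within about 3 mm of the mat's centre, the bolt lifted over the lip and drawn back to its stop, and the gate held still about 35° open by its handle, at about 16.5 s of the 56 s allowed; no verdict came back.

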